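# Slide a lens-mount plate under the bridge of a dial-gauge stand

### The job

With the fingertips, push the loose lens-mount plate flat against the long fence of the gauge stand and slide it along the fence, under the low bridge, until it is fully home against the end stop. Only push it: keep it lying flat on the stand's base, never lift or tip it. Leave the lenses, camera, loupe, cap and other things where they are.

Things in the scene. Friction and masses are not known exactly. Their poses are not given: they have to be found in the camera images.
- gauge: Gauge stand, fixed; place varies, turned up to 0.3 rad. Origin at the underside of its dark stone base; x across it (away from the robot, to the fence), y the sliding direction (robot's left, open end to end stop), z up. In this frame, mm: base x -130 to 80, y -220 to 180, top z 8. With the plate home, its origin is at (0, 55, 8), its ring under the dial, its rear edge at y -15.
- fence_face (a point): Middle of the steel fence's straight face that the plate's long side bears on: gauge frame (42, -32, 18) mm. The fence fills x 42 to 62, y -205 to 140 and rises from the base to z 28. Axes as the gauge's.
- bridge_mouth (a point): Middle of the bridge's entrance, half way up: gauge frame (0, 35, 18) mm. Steel beam x -80 to 62, y 35 to 75, z 28 to 46: 20 mm of headroom over the base. Its near post fills x -80 to -60 below the beam, so the opening is x -60 to 42. A round dial 58 across lies on the beam at (0, 55), top at z 65. Axes as the gauge's.
- stop_face (a point): Middle of the end stop's face that the plate's front edge comes to rest against: gauge frame (0, 125, 14) mm. The stop is a steel block x -35 to 35, y 125 to 139, top at z 26. Axes as the gauge's.
- mount_plate: Loose lens-mount plate: flat aluminium, 84 (x) x 140 (y) x 12 mm, with a raised steel ring 60 across and 4 high in its middle (black centre), 16 high in all; 0.25 to 0.5 kg. Origin at the centre of its underside. Starts on the base before the bridge, turned up to 0.25 rad, its middle 60 to 95 mm from the fence face, its y axis towards the end stop.
- lens_tall: Bystander: tall black lens standing upright, 76 mm across, 105 mm high; origin at the centre of its underside.
- lens_short: Bystander: short black lens standing upright, 66 mm across, 62 mm high; origin at the centre of its underside.
- camera_body: Bystander: black camera body standing upright, 60 x 128 mm, 93 mm high, left or right of the stand; origin at the centre of its underside.
- lens_cap: Bystander: black lens cap lying on the stand's base in the near corner beside the end stop, 52 mm across, 8 mm thick; origin at the centre of its underside.
- loupe: Bystander: small black loupe standing on the stand's base on the robot's side of the bridge, 40 mm across, 36 mm high; origin at the centre of its underside.
- shim_blank: Bystander: small plain aluminium blank without a ring lying on the table, 55 x 85 x 6 mm; origin at the centre of its underside.
- screwdriver: Bystander: screwdriver lying on the table beyond the stand, 200 mm long; origin under its middle.
Things that resemble listed ones, but are neither listed nor needed, are in the scene too. Leave any blue or yellow look-alike of the mount_plate alone.

How it is judged:
At the end, for the whole second after the job is handed in: The plate lies flat and at rest on the base under the bridge, within 4 mm of the end stop and within 4 mm of the fence, parallel to the fence within 0.04 rad (x of mount_plate in the frame of gauge between -0.004 and 0.004 m and y of mount_plate in the frame of gauge between 0.051 and 0.059 m and z of mount_plate in the frame of gauge below 0.01 m and angle between the y axis of mount_plate and the y axis of gauge, either way round below 0.04 rad and angle between mount_plate's own z axis and vertical below 0.03 rad and linear speed of mount_plate below 0.01 m/s); the robot touches nothing.
It fails at once if the plate is lifted more than 4 mm off the base (z of mount_plate in the frame of gauge above 0.012 m).
It fails at once if the plate is tipped by more than 0.08 rad (angle between mount_plate's own z axis and vertical above 0.08 rad).
It fails at once if one of the other loose things (lenses, camera, cap, loupe, blank, screwdriver) is moved more than 15 mm (distance of any of lens_tall, lens_short, camera_body, lens_cap, loupe, shim_blank, screwdriver from where it was at the start of the episode above 0.015 m).
It also fails if it takes over 54 s, if anything falls off the work surface, if the arm or the gripper's body presses on something with over 40 N, if the wrist force passes 120 N, or if a joint passes its speed limit or range.

### The arm

A 7-joint arm with a two-finger parallel gripper is mounted at the origin on the work surface. World frame = base frame: x ahead of the robot, y to its left, z up, the work surface at z = 0. Lengths are in m, angles in rad, forces in N, time in s.
With the tool pointing down it reaches from about 0.4 to 0.9 m from the base axis. Payload 5.5 kg.
Tool frame: the origin (TCP) lies midway between the tips of the shut fingers; the grasp point (between the pads) lies 19 mm behind it; z points along the fingers, y is the line along which they close (so a half turn about z gives the same grasp; the last joint's range is limited). The gripper opens to 85 mm and grips with 20 to 120 N. Pads are 22 mm wide; open, the fingers measure 114 mm over their backs; the gripper's body (76 mm by 85 mm) begins 54 mm behind the grasp point. The pads swing forward as they close: fully open they stand 13 mm farther back than shut.
Start: joints at [1.469, 0.501, -0.427, 1.55, 0.221, 1.138, -0.21], TCP at [0.232, -0.607, 0.231] pointing down, gripper open.
Joint ranges: [-2.88, 2.88], [-0.31, 2.03], [-1.54, 1.56], [0.2, 2.42], [-1.41, 4.55], [0.19, 2.02], [-2.57, 2.57]. Speed limits (rad/s): [2.57, 2.57, 3.14, 3.14, 3.14, 3.14, 3.14].

### API

Orientations are given as a unit quaternion [x, y, z, w].
In Python, from plant import get_obs, viewer, ctrl gives the robot as it stands.
- The arm moves only by the tool jog_arm, never from a script. Its argument "commands" is one flat list of numbers, 7 for each row, row after row: the shift along the tool's x, y, z in units of 25 mm (1.0 is 25 mm), then the turn, a rotation vector about the tool's x, y, z in degrees, then the closure, from -1 (fully open) to 1 (shut). In form: [x, y, z, wx, wy, wz, grip, x, y, z, wx, wy, wz, grip, ...]. A call has 1 to 8 rows; each row shifts and turns the commanded pose from where the row before left it, along the tool's axes as they then stand; what a row does not reach is not made up. A row lasts 1/12 s, in which the tool goes at most 41.7 mm and 7.16 degrees, less where a joint would pass 70% of its speed; a pose out of reach is approached as far as the arm can. A call is refused whole if a number of a shift passes 1 or a number of a turn 7.16, either way. A call with a gripper value outside its range is refused whole. The fingers move at their own pace and stop on an object; "newtons" is the grip in N (left out, the last holds). Time passes only in rows, so rows that do not move let the fingers close. It gives the time, the measured TCP pose, the force, the opening and the grip force at its end, in the units of the state.
- get_obs(): the state, without advancing time (a new reading comes with each control period).
- viewer.snapshot(name): name is "scene" or "top" or "wrist"; returns the picture (420x560x3 uint8, blue, green, red); there is no depth.
- viewer.calibration(name): a dict with "fx", "fy", "cx", "cy" (pixels), "extrinsics" (4x4, takes a point from world to camera coordinates). Camera axes: x right, y up, looking along -z (the intrinsics and any distortion apply to the point x, -y, -z); pixel columns grow to the right and rows downward; lengths in m; the calibration is good to about 2 mm. A picture is of the moment at which its call begins: read the wrist's pose just before it. calibration takes no time and is no camera call; for the wrist camera it gives the pose at the moment of the call.
- ctrl.finish_job(): hands the job in; it is judged then, once.
The state is a dict: "t": time; "joints": joint angles; "qvel": joint speeds; "joint_efforts": joint torques, N m; "eef_pos": TCP position; "eef_rot": TCP orientation; "force": force on the tool from outside, world axes, zero at the start; "ft_torque": the same for the moment, N m; "finger_gap": finger opening in m; "gripper_force": force on a finger pad.
Only numpy, scipy, OpenCV 4.12 (cv2) and the standard library are available. Lean on these libraries where they do the work, as an engineer would, in place of code of your own. Each camera call takes 0.05 s, during which the arm holds its last target. There are 200 camera calls.

## Working session

There is one attempt and no reset: what is moved stays moved. The work goes in short steps, Python scripts to look and compute and a tool call to move; the robot and the scene stay as the last step left them, time stands still between calls to the robot, and variables do not carry over. Pictures are saved under pics/ and viewed, at most 10 in all, crops included, and the job is handed in when it is done.

Besides the shell and the picture viewer there is one more tool, called after "Request:" as name(argument=value, ...), one argument or row to a line, values as JSON. jog_arm: Moves the arm, as the interface text tells. Its arguments: {"type":"object","properties":{"commands":{"type":"array","items":{"type":"number"}},"newtons":{"type":"number"}},"required":["commands"]}

```bash
mkdir -p pics; python3 - <<'E'
from plant import get_obs, viewer, ctrl
import cv2, numpy as np
o=get_obs(); print({k:np.round(o[k],3).tolist() for k in('t','eef_pos','eef_rot','force','finger_gap')})
for n in('top','scene'):
    cv2.imwrite(f'pics/{n}0.png',viewer.snapshot(n)); c=viewer.calibration(n); print(n,c)
E
```

```text
{'t': 0.0, 'eef_pos': [0.232, -0.607, 0.23], 'eef_rot': [0.983, 0.181, -0.0, -0.001], 'force': [-0.414, 0.164, 0.125], 'finger_gap': 0.085}
top {'fx': 521.1760041585209, 'fy': 521.1760041585209, 'cx': 278.75958194216804, 'cy': 201.78183697925869, 'extrinsics': array([[-0.01910476, -0.99976886,  0.00986064,  0.0020956 ],
       [ 0.98445497, -0.01708805,  0.17480389, -0.49973523],
       [-0.17459499,  0.01304694,  0.98455389, -1.5190447 ],
       [ 0.        ,  0.        ,  0.        ,  1.        ]])}
scene {'fx': 390.51496643771213, 'fy': 390.51496643771213, 'cx': 276.595747348406, 'cy': 210.24943189501533, 'extrinsics': array([[-0.53658398,  0.84380993, -0.00790115,  0.2644858 ],
       [-0.63719364, -0.3990213 ,  0.65936808,  0.28999926],
       [ 0.55322861,  0.35884091,  0.75177876, -1.33493889],
       [ 0.        ,  0.        ,  0.        ,  1.        ]])}
```

View pics/top0.png

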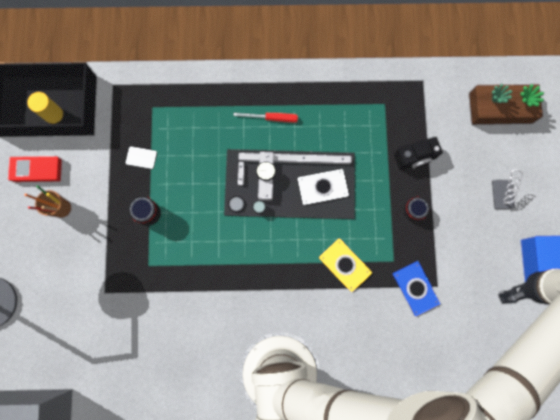

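View pics/scene0.png

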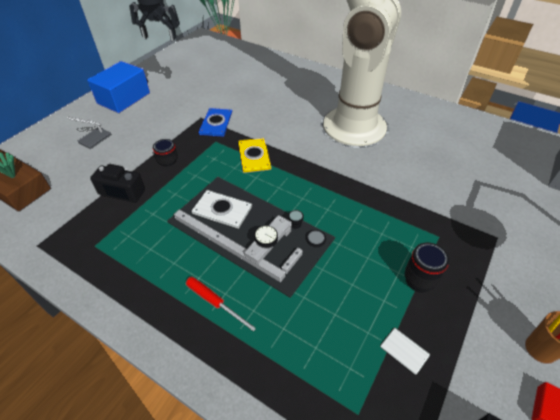

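The top view shows the stand (base cols 224–355, rows 150–218), with the fence at row ~157, the bridge at col ~266 and the white plate centred near (323,187). The yellow and blue look-alikes lie nearer the robot. The scene view agrees.

```bash
cat > h.py <<'E'
from plant import get_obs, viewer, ctrl
import cv2, numpy as np
def cast(uv,z,c):
    E=c['extrinsics'];R=E[:3,:3];o=-R.T@E[:3,3]
    uv=np.atleast_2d(uv).astype(float)
    d=np.c_[(uv[:,0]-c['cx'])/c['fx'],-(uv[:,1]-c['cy'])/c['fy'],-np.ones(len(uv))]@R
    return o+d*((z-o[2])/d[:,2])[:,None]
def proj(p,c):
    q=np.atleast_2d(p)@c['extrinsics'][:3,:3].T+c['extrinsics'][:3,3]
    return np.c_[c['cx']+c['fx']*q[:,0]/-q[:,2],c['cy']-c['fy']*q[:,1]/-q[:,2]]
E
python3 - <<'E'
from h import *
im=cv2.imread('pics/top0.png'); c=viewer.calibration('top')
hsv=cv2.cvtColor(im,cv2.COLOR_BGR2HSV)
roi=np.zeros(im.shape[:2],np.uint8); roi[135:230,205:375]=255
ns=((hsv[...,1]<90)).astype(np.uint8)*255&roi   # not green mat -> stand
cs,_=cv2.findContours(ns,0,1); k=max(cs,key=cv2.contourArea)
r=cv2.minAreaRect(k); print('base px',r); print(cast(cv2.boxPoints(r),0.008,c).round(3))
w=((hsv[...,2]>150)&(hsv[...,1]<60)).astype(np.uint8)*255&roi
cs,_=cv2.findContours(w,0,1)
for k in cs:
    if cv2.contourArea(k)<30: continue
    r=cv2.minAreaRect(k); P=cast(cv2.boxPoints(r),0.02,c)[:,:2]
    print(np.round(r[0]),'ctr',P.mean(0).round(3),'sides',np.linalg.norm(P[1]-P[0]).round(3),np.linalg.norm(P[2]-P[1]).round(3)); print(P.round(3).tolist())
cr=cv2.resize(np.hstack([im[140:225,215:365]]),None,fx=5,fy=5,interpolation=2); cv2.imwrite('pics/c1.png',cr)
E
```

```text
base px ((289.76019287109375, 183.7537078857422), (130.2524871826172, 66.70099639892578), 1.569354772567749)
[[ 0.467  0.161  0.008]
 [ 0.677  0.155  0.008]
 [ 0.659 -0.251  0.008]
 [ 0.449 -0.236  0.008]]
[258. 206.] ctr [0.49  0.055] sides 0.027 0.028
[[0.505, 0.068], [0.504, 0.041], [0.476, 0.041], [0.477, 0.068]]
[236. 204.] ctr [0.501 0.123] sides 0.03 0.034
[[0.518, 0.138], [0.518, 0.108], [0.484, 0.108], [0.484, 0.138]]
[265. 189.] ctr [0.543 0.034] sides 0.056 0.042
[[0.518, 0.058], [0.574, 0.052], [0.569, 0.01], [0.513, 0.017]]
[323. 186.] ctr [ 0.55  -0.143] sides 0.146 0.089
[[0.581, -0.064], [0.608, -0.207], [0.52, -0.221], [0.493, -0.078]]
[240. 173.] ctr [0.596 0.109] sides 0.015 0.069
[[0.631, 0.116], [0.631, 0.101], [0.561, 0.101], [0.561, 0.116]]
[294. 165.] ctr [ 0.619 -0.058] sides 0.344 0.083
[[0.663, 0.113], [0.657, -0.231], [0.574, -0.228], [0.58, 0.113]]
```

View pics/c1.png

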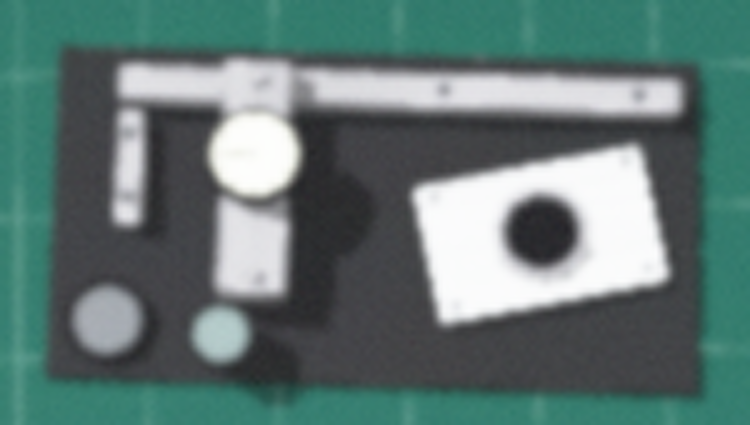

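The crop shows the base corners at about (62,47), (697,65), (703,397) and (50,378). The fence top runs (118,62)–(685,80), and the plate corners are (413,187), (640,145), (670,278) and (441,326). The loupe is at (221,334), beside the bridge post.

```bash
python3 - <<'E'
from h import *
c=viewer.calibration('top')
f=lambda L,z: cast((np.array(L)+.5)/5-.5+[215,140],z,c)[:,:2]
B=f([(62,47),(697,65),(703,397),(50,378)],.008)
F=f([(118,62),(685,80),(682,118),(118,100)],.028)
P=f([(413,187),(640,145),(670,278),(441,326)],.020)
L=f([(221,334)],.036+.008)
obsB=np.array([(80,180),(80,-220),(-130,-220),(-130,180)])/1e3
obsF=np.array([(62,140),(62,-205),(42,-205),(42,140)])/1e3
A=np.r_[obsB,obsF];W=np.r_[B,F]
# Kabsch
a,w=A-A.mean(0),W-W.mean(0);th=np.arctan2((a[:,0]*w[:,1]-a[:,1]*w[:,0]).sum(),(a*w).sum())
R=np.array([[np.cos(th),-np.sin(th)],[np.sin(th),np.cos(th)]]);t=W.mean(0)-R@A.mean(0)
print('gauge',t.round(4),'th',th.round(4),'res mm',((A@R.T+t-W)*1e3).round(1).tolist())
Pg=(P-t)@R;print('plate gauge mm',(Pg*1e3).round(1).tolist(),'ctr',(Pg.mean(0)*1e3).round(1),'world',P.mean(0).round(3))
for i in range(4):print(np.linalg.norm(P[i]-P[i-1]).round(4),end=' ')
d=Pg[0]-Pg[1]+Pg[3]-Pg[2];print('plate ang in gauge',np.arctan2(-d[0],d[1]).round(3),'loupe',((L-t)@R*1e3).round(1))
o=get_obs();print('now in gauge',((o['eef_pos'][:2]-t)@R*1e3).round(1))
E
```

```text
gauge [ 0.5889 -0.0248] th -0.045 res mm [[0.7, 0.5], [0.8, -2.5], [0.5, 1.3], [-0.3, 2.3], [-3.3, -2.4], [-1.6, 2.2], [2.5, 0.2], [0.8, -1.7]]
plate gauge mm [[-6.7, -41.0], [23.7, -180.6], [-59.3, -199.3], [-92.9, -59.8]] ctr [ -33.8 -120.2] world [ 0.55  -0.143]
0.0882 0.1428 0.0851 0.1435 plate ang in gauge 0.226 loupe [[-105.6   73.1]]
now in gauge [-330.7 -597.4]
```

Request:
jog_arm(
  commands=[0,0,0,0,0,5.88,1,0,0,0,0,0,5.88,1,0,0,0,0,0,5.88,1,0,0,0,0,0,5.88,1],
)

```text
t: 0.43
eef_pos: [0.2317, -0.6068, 0.2306]
eef_rot: [1.0, -0.025, -0.0, -0.001]
force: [-0.3, 0.2, 0.5]
finger_gap: 0.0388
gripper_force: 0.0
```

Request:
jog_arm(
  commands=[0.4,-1,0,0,0,0,1,0.4,-1,0,0,0,0,1,0.4,-1,0,0,0,0,1,0.4,-1,0,0,0,0,1,0.4,-1,0,0,0,0,1,0.4,-1,0,0,0,0,1,0.4,-1,0,0,0,0,1,0.4,-1,0,0,0,0,1],
)

```text
t: 1.1
eef_pos: [0.3211, -0.4095, 0.231]
eef_rot: [1.0, -0.023, -0.0, -0.0]
force: [-0.5, 0.9, -0.2]
finger_gap: 0.0002
gripper_force: 0.0
```

Request:
jog_arm(
  commands=[0.4,-1,0,0,0,0,1,0.4,-1,0,0,0,0,1,0.4,-1,0,0,0,0,1,0.4,-1,0,0,0,0,1,0.4,-1,0,0,0,0,1,0.4,-1,0,0,0,0,1,0.4,-1,0,0,0,0,1,0.4,-1,0,0,0,0,1],
)

```text
t: 1.77
eef_pos: [0.4101, -0.2136, 0.2311]
eef_rot: [1.0, -0.023, -0.0, -0.0]
force: [0.2, 0.2, -0.1]
finger_gap: 0.0002
gripper_force: 0.0
```

Request:
jog_arm(
  commands=[0.4,-1,0,0,0,0,1,0.4,-1,0,0,0,0,1,0.4,-1,0,0,0,0,1,0.4,-0.3,0,0,0,0,1,0,0,0,0,0,0,1],
)

```text
t: 2.18
eef_pos: [0.4555, -0.1313, 0.2315]
eef_rot: [1.0, -0.02, 0.001, -0.001]
force: [0.9, -1.5, 0.3]
finger_gap: -0.0002
gripper_force: 0.0
```

```bash
cat >> h.py <<'E'
t=np.array([.5889,-.0248]);th=-.045
R=np.array([[np.cos(th),-np.sin(th)],[np.sin(th),np.cos(th)]])
def g(p): return ((np.atleast_2d(p)[:,:2]-t)@R*1e3).round(1)
def st():
    from scipy.spatial.transform import Rotation as Ro
    o=get_obs(); M=Ro.from_quat(o['eef_rot']).as_matrix()
    print('t',round(o['t'],2),'g',g(o['eef_pos'])[0],'z',np.round(o['eef_pos'][2]*1e3,1),'toolx in gauge deg',np.degrees(np.arctan2(M[1,0],M[0,0])-th).round(2),'zaxis',M[:,2].round(3),'F',np.round(o['force'],1),'gap',round(float(o['finger_gap']),3))
E
python3 - <<'E'
from h import *
st(); c=viewer.calibration('wrist'); im=viewer.snapshot('wrist'); cv2.imwrite('pics/w1.png',im)
import pickle; pickle.dump(c,open('w1.pkl','wb'))
E
```

```text
t 2.18 g [-128.5 -112.3] z 231.5 toolx in gauge deg 0.26 zaxis [ 0.001  0.001 -1.   ] F [ 0.9 -1.5  0.3] gap -0.0
```

View pics/w1.png

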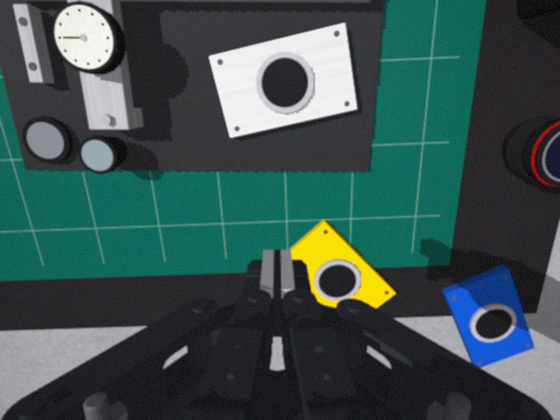

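The wrist view shows the plate corners at (209,57), (346,23), (357,104) and (230,137), and the near base corners at (25,170) and (370,171). The yellow look-alike is well below the base edge, so it clears the tips.

```bash
python3 - <<'E'
from h import *
import pickle; c=pickle.load(open('w1.pkl','rb'))
P=cast([(209,57),(346,23),(357,104),(230,137)],.02,c); print('plate',g(P).tolist(),g(P).mean(0),[np.linalg.norm(P[i]-P[i-1]).round(4) for i in range(4)])
print('base near corners',g(cast([(25,170),(370,171)],.008,c)).tolist())
print('yellow tip',g(cast([(323,220)],.02,c)))
print('beam near corners',g(cast([(88,129),(141,127)],.046,c)).tolist())
E
```

```text
plate [[-9.4, -42.9], [21.8, -179.8], [-54.3, -196.9], [-89.4, -61.0]] [ -32.825 -120.15 ] [np.float64(0.082), np.float64(0.1404), np.float64(0.0781), np.float64(0.1403)]
base near corners [[-129.9, 181.7], [-129.1, -221.0]]
yellow tip [[-186.  -167.3]]
beam near corners [[-79.2, 77.8], [-77.0, 24.2]]
```

Request:
jog_arm(
  commands=[0,0,1,0,0,0,1,0,0,1,0,0,0,1,0,0,1,0,0,0,1,0,0,1,0,0,0,1,0,0,1,0,0,0,1,0,0,1,0,0,0,1,0,0,1,0,0,0,1,0,0,0.8,0,0,0,1],
)

```text
t: 2.9
eef_pos: [0.4519, -0.1358, 0.0343]
eef_rot: [1.0, -0.024, -0.001, 0.0]
force: [-1.0, -0.0, -0.1]
finger_gap: 0.0002
gripper_force: 0.0
```

Request:
jog_arm(
  commands=[0,0,0.7,0,0,0,1,0,0,0.2,0,0,0,1,0,0,0,0,0,0,1],
)

```text
t: 3.15
eef_pos: [0.4518, -0.135, 0.0124]
eef_rot: [1.0, -0.023, -0.002, -0.0]
force: [-0.6, 0.5, -0.4]
finger_gap: -0.0001
gripper_force: 0.0
```

```bash
python3 -c "
from h import *
st()"
```

```text
t 3.15 g [-132.  -116.3] z 12.4 toolx in gauge deg -0.11 zaxis [-0.004  0.001 -1.   ] F [-0.6  0.5 -0.4] gap -0.0
```

Request:
jog_arm(
  commands=[0.4,0,0,0,0,0,1,0.4,0,0,0,0,0,1,0.4,0,0,0,0,0,1,0.3,0,0,0,0,0,1,0.3,0,0,0,0,0,1,0.3,0,0,0,0,0,1,0.2,0,0,0,0,0,1,0.2,0,0,0,0,0,1],
)

```text
t: 3.82
eef_pos: [0.5153, -0.137, 0.0136]
eef_rot: [1.0, -0.023, -0.001, 0.0]
force: [-5.5, -0.1, 3.4]
finger_gap: -0.0001
gripper_force: 2.8
```

Request:
jog_arm(
  commands=[0.15,0,0,0,0,0,1,0.15,0,0,0,0,0,1,0.1,0,0,0,0,0,1,0,0,0,0,0,0,1],
)

```text
t: 4.15
eef_pos: [0.5209, -0.137, 0.0126]
eef_rot: [1.0, -0.023, -0.005, -0.0]
force: [-13.6, 3.1, 8.6]
finger_gap: 0.0001
gripper_force: 6.5
```

```bash
python3 -c "
from h import *
st()
im=viewer.snapshot('top'); cv2.imwrite('pics/c2.png',cv2.resize(im[140:225,215:365],None,fx=5,fy=5,interpolation=2))"
```

```text
t 4.15 g [ -62.8 -115.1] z 12.6 toolx in gauge deg -0.03 zaxis [-0.011  0.    -1.   ] F [-13.6   3.1   8.6] gap 0.0
```

View pics/c2.png

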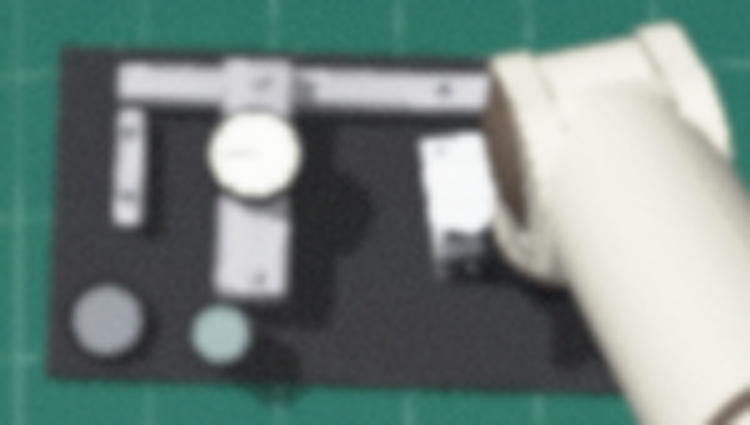

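The plate has moved to the fence. Its front edge runs (420,140)–(438,278), still tilted ~0.15 rad, so I'll keep pushing gently.

Request:
jog_arm(
  commands=[0.15,0,0,0,0,0,1,0.15,0,0,0,0,0,1,0.1,0,0,0,0,0,1,0,0,0,0,0,0,1],
)

```text
t: 4.53
eef_pos: [0.5229, -0.1361, 0.0113]
eef_rot: [1.0, -0.023, -0.013, -0.0]
force: [-29.1, 5.0, 21.9]
finger_gap: 0.0003
gripper_force: 14.9
```

```bash
python3 -c "
from h import *
st()"
```

```text
t 4.53 g [ -61.  -114.2] z 11.3 toolx in gauge deg -0.01 zaxis [-0.026  0.001 -1.   ] F [-29.1   5.   21.9] gap 0.0
```

```bash
python3 -c "
from h import *
a=viewer.snapshot('top')[140:225,215:365]; b=viewer.snapshot('wrist'); cv2.imwrite('pics/c3.png',np.hstack([cv2.resize(a,None,fx=2.6,fy=4,interpolation=2)[:340],cv2.resize(b,(400,340))]))"
```

```text
(no output)
```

View pics/c3.png

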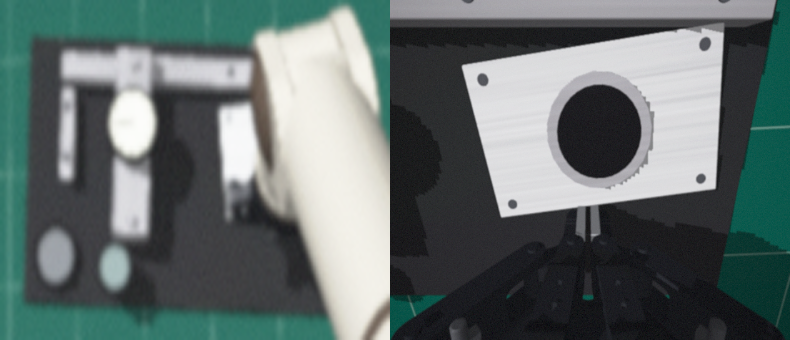

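The wrist view shows the rear far corner against the fence and the plate still turned ~0.15 rad, with the finger near mid-side. I'll back off, move towards the front corner for leverage, and push a little higher.

Request:
jog_arm(
  commands=[-0.5,0,0,0,0,0,1,-0.3,0,-0.1,0,0,0,1,0,-0.7,-0.05,0,0,0,1,0,-0.7,0,0,0,0,1,0,0,0,0,0,0,1],
)

```text
t: 5.05
eef_pos: [0.5203, -0.0983, 0.0187]
eef_rot: [1.0, -0.021, 0.002, -0.001]
force: [0.8, 1.3, -0.0]
finger_gap: 0.0
gripper_force: 0.0
```

```bash
python3 -c "
from h import *
st()"
```

```text
t 5.05 g [-65.2 -76.5] z 18.7 toolx in gauge deg 0.19 zaxis [ 0.005  0.002 -1.   ] F [ 0.8  1.3 -0. ] gap 0.0
```

Request:
jog_arm(
  commands=[-0.2,0,0.18,0,0,0,1,0.2,0,0,0,0,0,1,0.2,0,0,0,0,0,1,0.2,0,-0.02,0,0,0,1,0.1,0,-0.02,0,0,0,1,0,0,0,0,0,0,1],
)

```text
t: 5.55
eef_pos: [0.5315, -0.1034, 0.0141]
eef_rot: [1.0, -0.023, 0.001, 0.0]
force: [0.0, 0.1, 0.1]
finger_gap: 0.0
gripper_force: 0.0
```

```bash
python3 -c "
from h import *
st()"
```

```text
t 5.55 g [-53.8 -81.1] z 14.1 toolx in gauge deg -0.08 zaxis [ 0.001 -0.    -1.   ] F [0.  0.1 0.1] gap 0.0
```

```bash
python3 -c "
from h import *
b=viewer.snapshot('wrist'); cv2.imwrite('pics/w4.png',b)"
```

```text
(no output)
```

View pics/w4.png

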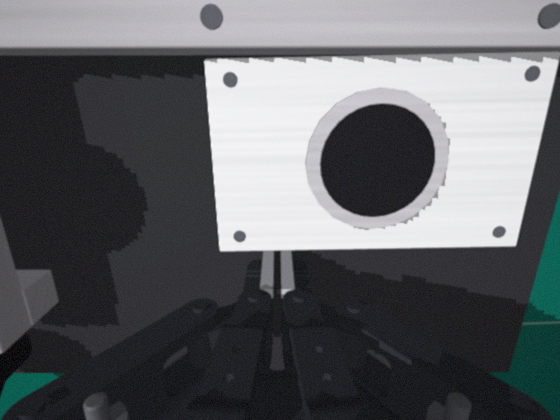

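The plate is now nearly parallel to the fence: its far edge lies along row ~57, the fence bottom along ~50, and its near edge along ~247. I'll press a little more at the front, then at mid-side.

Request:
jog_arm(
  commands=[0.1,0,0,0,0,0,1,0.1,0,0,0,0,0,1,0,0,0,0,0,0,1],
)

```text
t: 5.85
eef_pos: [0.5338, -0.103, 0.0138]
eef_rot: [1.0, -0.023, -0.002, 0.0]
force: [-4.9, 1.0, 5.0]
finger_gap: 0.0002
gripper_force: 2.6
```

```bash
python3 -c "
from h import *
st()"
```

```text
t 5.85 g [-51.5 -80.6] z 13.8 toolx in gauge deg -0.04 zaxis [-0.003 -0.    -1.   ] F [-4.9  1.   5. ] gap 0.0
```

Request:
jog_arm(
  commands=[-0.4,0,0,0,0,0,1,0,0.9,0,0,0,0,1,0,0.9,0,0,0,0,1,0.2,0,0,0,0,0,1,0.15,0,0,0,0,0,1,0.15,0,0,0,0,0,1,0.1,0,0,0,0,0,1,0,0,0,0,0,0,1],
)

```text
t: 6.52
eef_pos: [0.5318, -0.1492, 0.013]
eef_rot: [1.0, -0.023, -0.006, 0.001]
force: [-13.5, -4.0, 11.2]
finger_gap: -0.0002
gripper_force: 7.1
```

```bash
cat >> h.py <<'E'
def plate():
    c=viewer.calibration('wrist'); im=viewer.snapshot('wrist')
    h=cv2.cvtColor(im,cv2.COLOR_BGR2HSV); m=((h[...,2]>200)&(h[...,1]<40)).astype(np.uint8)
    k=max(cv2.findContours(m,0,1)[0],key=cv2.contourArea); P=cv2.approxPolyDP(cv2.convexHull(k),8,True)[:,0]
    print('plate px',P.tolist(),'g',g(cast(P,.02,c)).tolist()); return im
E
python3 -c "
from h import *
st(); plate()"
```

```text
t 6.52 g [ -51.4 -126.8] z 13.0 toolx in gauge deg -0.1 zaxis [-0.012 -0.002 -1.   ] F [-13.5  -4.   11.2] gap -0.0
plate px [[444, 68], [416, 250], [122, 251], [90, 69]] g [[39.2, -192.6], [-40.0, -192.6], [-40.1, -54.4], [39.0, -54.4]]
```

Request:
jog_arm(
  commands=[-0.4,0,0,0,0,0,1,-0.4,0,0,0,0,0,1,0,0.3,-1,0,0,0,1,0,1,-1,0,0,0,1,0.5,1,0,0,0,0,1,0.9,1,0,0,0,0,1,0.9,1,0,0,0,0,1,0.55,0.5,0,0,0,0,1],
)

```text
t: 7.23
eef_pos: [0.5861, -0.274, 0.065]
eef_rot: [1.0, -0.024, 0.002, 0.001]
force: [-0.1, -0.3, 0.6]
finger_gap: 0.0002
gripper_force: 0.0
```

Request:
jog_arm(
  commands=[0,0,0,0,0,-7,1,0,0,0,0,0,-7,1,0,0,0,0,0,-7,1,0,0,0,0,0,-7,1,0,0,0,0,0,-7,1,0,0,0,0,0,-7,1,0,0,0,0,0,-7,1,0,0,0,0,0,-7,1],
)

```text
t: 7.9
eef_pos: [0.5846, -0.2691, 0.0644]
eef_rot: [0.892, 0.453, 0.001, 0.0]
force: [-0.1, -0.0, 0.1]
finger_gap: -0.0002
gripper_force: 0.0
```

Request:
jog_arm(
  commands=[0,0,0,0,0,-7,1,0,0,0,0,0,-7,1,0,0,0,0,0,-7,1,0,0,0,0,0,-7,1,0,0,0,0,0,-6,1,0,0,0,0,0,0,1],
)

```text
t: 8.4
eef_pos: [0.5844, -0.2693, 0.0641]
eef_rot: [0.721, 0.693, 0.001, 0.0]
force: [0.3, 1.1, -0.0]
finger_gap: 0.0001
gripper_force: 0.0
```

```bash
python3 -c "
from h import *
st(); plate()"
```

```text
t 8.4 g [   6.5 -244.4] z 64.1 toolx in gauge deg 90.24 zaxis [ 0.001  0.001 -1.   ] F [ 0.3  1.1 -0. ] gap 0.0
plate px [[345, 0], [334, 148], [198, 148], [187, 0]] g [[40.6, -117.3], [39.5, -192.5], [-39.8, -192.9], [-40.0, -117.6]]
```

Request:
jog_arm(
  commands=[0,-0.25,1,0,0,0,1,0,0,0.8,0,0,0,1,0,0,0.2,0,0,0,1,0,0,0,0,0,0,1],
)

```text
t: 8.78
eef_pos: [0.5765, -0.2692, 0.0126]
eef_rot: [0.724, 0.69, -0.0, -0.001]
force: [0.4, 0.3, 0.2]
finger_gap: -0.0
gripper_force: 0.0
```

Request:
jog_arm(
  commands=[0.8,0,0,0,0,0,1,0.5,0,0,0,0,0,1,0.3,0,0,0,0,0,1,0.3,0,0,0,0,0,1,0.3,0,0,0,0,0,1,0.3,0,0,0,0,0,1,0.3,0,0,0,0,0,1,0.3,0,0,0,0,0,1],
)

```text
t: 9.45
eef_pos: [0.5823, -0.1958, 0.0155]
eef_rot: [0.724, 0.69, -0.001, 0.002]
force: [-0.5, -5.8, 5.2]
finger_gap: 0.0003
gripper_force: 2.9
```

```bash
python3 -c "
from h import *
st(); plate()"
```

```text
t 9.45 g [   1.1 -171.1] z 15.5 toolx in gauge deg 89.81 zaxis [ 0.002 -0.005 -1.   ] F [-0.5 -5.8  5.2] gap 0.0
plate px [[381, 2], [357, 247], [190, 248], [166, 0]] g [[40.6, -57.4], [39.2, -159.3], [-40.5, -159.6], [-40.4, -56.5]]
```

Request:
jog_arm(
  commands=[0.35,0,0.03,0,0,0,1,0.35,0,0.03,0,0,0,1,0.35,0,0,0,0,0,1,0.35,0,0,0,0,0,1,0.35,0,0,0,0,0,1,0.35,0,0,0,0,0,1,0.35,0,0,0,0,0,1,0.35,0,0,0,0,0,1],
)

```text
t: 10.17
eef_pos: [0.5853, -0.1257, 0.0136]
eef_rot: [0.724, 0.69, -0.001, 0.002]
force: [0.0, -6.4, 5.7]
finger_gap: 0.0002
gripper_force: 3.3
```

```bash
python3 -c "
from h import *
st(); plate()"
```

```text
t 10.17 g [   1. -101.] z 13.6 toolx in gauge deg 89.81 zaxis [ 0.001 -0.004 -1.   ] F [ 0.  -6.4  5.7] gap 0.0
plate px [[384, 0], [359, 248], [190, 250], [168, 28], [302, 0]] g [[41.1, 12.9], [39.6, -88.9], [-40.1, -89.6], [-40.2, 3.9], [10.6, 13.0]]
```

Remaining ≈ 75 mm; the plate is straight against the fence.

Request:
jog_arm(
  commands=[0.35,0,0,0,0,0,1,0.35,0,0,0,0,0,1,0.35,0,0,0,0,0,1,0.35,0,0,0,0,0,1,0.35,0,0,0,0,0,1,0.3,0,0,0,0,0,1,0.2,0,0,0,0,0,1,0.1,0,0,0,0,0,1],
)

```text
t: 10.88
eef_pos: [0.5877, -0.0656, 0.0133]
eef_rot: [0.723, 0.69, -0.001, 0.001]
force: [-0.2, -6.3, 5.2]
finger_gap: 0.0
gripper_force: 3.4
```

```bash
python3 -c "
from h import *
st(); plate()"
```

```text
t 10.88 g [  0.6 -40.8] z 13.3 toolx in gauge deg 89.91 zaxis [ 0.001 -0.003 -1.   ] F [-0.2 -6.3  5.2] gap 0.0
plate px [[377, 0], [357, 80], [294, 122], [258, 121], [217, 99], [191, 64], [181, 0]] g [[37.9, 73.1], [32.6, 45.4], [7.7, 29.2], [-7.2, 29.6], [-23.6, 38.3], [-33.0, 51.4], [-34.9, 73.2]]
```

Request:
jog_arm(
  commands=[0.2,0,0,0,0,0,1,0.15,0,0,0,0,0,1,0.1,0,0,0,0,0,1,0.1,0,0,0,0,0,1,0,0,0,0,0,0,1],
)

```text
t: 11.35
eef_pos: [0.5882, -0.0518, 0.013]
eef_rot: [0.723, 0.69, -0.001, 0.001]
force: [-0.0, -4.6, 3.4]
finger_gap: -0.0001
gripper_force: 2.4
```

```bash
python3 -c "
from h import *
st()"
```

```text
t 11.35 g [  0.5 -27. ] z 13.0 toolx in gauge deg 89.9 zaxis [ 0.001 -0.002 -1.   ] F [-0.  -4.6  3.4] gap -0.0
```

Request:
jog_arm(
  commands=[0.1,0,0,0,0,0,1,0.1,0,0,0,0,0,1,0,0,0,0,0,0,1],
)

```text
t: 11.6
eef_pos: [0.5883, -0.0486, 0.0129]
eef_rot: [0.724, 0.69, -0.001, 0.002]
force: [0.3, -8.5, 6.5]
finger_gap: 0.0001
gripper_force: 4.1
```

Request:
jog_arm(
  commands=[0.1,0,0,0,0,0,1,0.05,0,0,0,0,0,1,0,0,0,0,0,0,1],
)

```text
t: 11.85
eef_pos: [0.5883, -0.0486, 0.0129]
eef_rot: [0.725, 0.689, -0.003, 0.003]
force: [-2.3, -13.7, 9.3]
finger_gap: 0.0001
gripper_force: 7.1
```

```bash
python3 -c "
from h import *
st()"
```

```text
t 11.85 g [  0.5 -23.8] z 12.9 toolx in gauge deg 89.69 zaxis [-0.001 -0.009 -1.   ] F [ -2.3 -13.7   9.3] gap 0.0
```

The plate has stopped with the force rising, so it is against the end stop. I'll back off, rise and check.

Request:
jog_arm(
  commands=[-0.5,0,0,0,0,0,1,-1,0,0,0,0,0,1,-1,0,-0.5,0,0,0,1,-1,0,-1,0,0,0,1,-0.5,0,-1,0,0,0,1,0,0,-1,0,0,0,1,0,0,-1,0,0,0,1,0,0,0,0,0,0,1],
)

```text
t: 12.52
eef_pos: [0.5866, -0.1407, 0.1297]
eef_rot: [0.723, 0.691, 0.003, 0.002]
force: [0.9, 1.2, 1.3]
finger_gap: 0.0002
gripper_force: 0.0
```

```bash
python3 -c "
from h import *
st(); im=plate(); cv2.imwrite('pics/w5.png',im)
c=viewer.calibration('wrist')
for p in [(-42,-15),(42,-15),(42,-25)]:
    w=R@(np.array(p)/1e3)+t; print(p,proj([*w,.02 if p[1]>-20 else .028],c).round(1))"
```

```text
t 12.52 g [   2.9 -115.9] z 129.7 toolx in gauge deg 89.96 zaxis [ 0.007  0.001 -1.   ] F [0.9 1.2 1.3] gap 0.0
plate px [[365, 0], [344, 288], [323, 294], [337, 8]] g [[64.4, 28.0], [64.5, -200.7], [45.6, -206.9], [45.3, 23.1]]
(-42, -15) [[216.   67.1]]
(42, -15) [[332.  67.]]
(42, -25) [[333.2  81.2]]
```

View pics/w5.png

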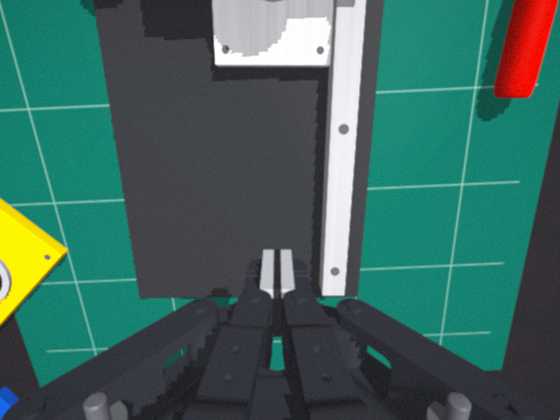

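The plate's rear corners are at (215,65) and (329,66), against home predictions of (216,67) and (332,67). It is flush with the fence and home within ~2 mm.

```bash
python3 -c "
from h import *
print(ctrl.finish_job())"
```

```text
the job is handed in; nothing more can be done
None
```

The plate was pushed flat against the fence and slid under the bridge until it stopped at the end stop; the last wrist view puts it within about 2 mm of home, and the job is handed in (the hand-in gave no verdict).

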